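Load the round sensor housings into their leak-test seats

TASK

Load the leak-test seats: pick out the three round sensor housings and set each one down gently, upright, in the dish that is made for its size (largest housing in the largest dish, and so on), flat on the rubber and inside the rim. Do it in order of size, the largest first and the smallest last, letting go of each before you take the next. Leave the square and oblong housings, the pin block and the quartz window where they are.

Things in the scene. Friction and masses are not known exactly. Their poses are not given: they have to be found in the camera images.
- large_mid (a point): the large round sensor housing, loose: an upright steel cylinder 54 mm in diameter and 48 mm tall with a 15 mm wide dark connector stub on top, 60 mm tall over all (two hair-thin pins stand 3 mm higher). The point is on its axis, 30 mm above its underside; z is up along the axis
- medium_mid (a point): the medium round sensor housing, loose: an upright steel cylinder 40 mm in diameter and 48 mm tall with a 15 mm wide dark connector stub on top, 60 mm tall over all (two hair-thin pins stand 3 mm higher). The point is on its axis, 30 mm above its underside; z is up along the axis
- small_mid (a point): the small round sensor housing, loose: an upright steel cylinder 26 mm in diameter and 48 mm tall with a 15 mm wide dark connector stub on top, 60 mm tall over all (two hair-thin pins stand 3 mm higher). The point is on its axis, 30 mm above its underside; z is up along the axis
- seat_large_floor (a point): leak-test seat for the large housing, fixed to the table: a round aluminium dish 78 mm across outside with a black rubber floor 70 mm across, 10 mm above the table, and a rim 4 mm thick that stands 3 mm above the floor. The point is the centre of the floor's surface; z is up
- seat_medium_floor (a point): leak-test seat for the medium housing, fixed to the table: a round aluminium dish 64 mm across outside with a black rubber floor 56 mm across, 10 mm above the table, and a rim 4 mm thick that stands 3 mm above the floor. The point is the centre of the floor's surface; z is up
- seat_small_floor (a point): leak-test seat for the small housing, fixed to the table: a round aluminium dish 50 mm across outside with a black rubber floor 42 mm across, 10 mm above the table, and a rim 4 mm thick that stands 3 mm above the floor. The point is the centre of the floor's surface; z is up
- square_mid (a point): the square sensor housing, loose, not part of the job: an upright steel block, 36 x 36 mm square seen from above, 48 mm tall with the same connector stub, 60 mm tall over all. The point is on its vertical centre line, 30 mm above its underside
- oblong_mid (a point): the oblong sensor housing, loose, not part of the job: an upright steel block, 52 mm (its x) by 26 mm (its y) oblong seen from above, 48 mm tall with the same connector stub, 60 mm tall over all. The point is on its vertical centre line, 30 mm above its underside
- pin_block_mid (a point): gold-plated connector pin block, loose bystander: 62 mm (its x) by 24 by 18 mm with two rows of 8 mm pins on top. The point is the block's centre, 9 mm above the table
- quartz_mid (a point): small quartz window in a thin silver square frame, loose bystander: 50 x 50 x 8 mm, lying flat. The point is its centre, 4 mm above the table

How it is judged:
On the way, in this order (a step that is already met when the one before it is completed fails the run):
1. the large round housing stands released in the large seat (horizontal distance between large_mid and seat_large_floor below 0.0095 m and z of large_mid in the frame of seat_large_floor between 0.026 and 0.0335 m and angle between large_mid's own z axis and vertical below 0.06 rad and contact force between large and the fingers below 0.05 N and linear speed of large below 0.03 m/s), for 0.2 s.
2. the medium round housing stands released in the medium seat (horizontal distance between medium_mid and seat_medium_floor below 0.0095 m and z of medium_mid in the frame of seat_medium_floor between 0.026 and 0.0335 m and angle between medium_mid's own z axis and vertical below 0.06 rad and contact force between medium and the fingers below 0.05 N and linear speed of medium below 0.03 m/s), for 0.2 s.
3. the small round housing stands released in the small seat (horizontal distance between small_mid and seat_small_floor below 0.0095 m and z of small_mid in the frame of seat_small_floor between 0.026 and 0.0335 m and angle between small_mid's own z axis and vertical below 0.06 rad and contact force between small and the fingers below 0.05 N and linear speed of small below 0.03 m/s), for 0.2 s.
At the end, for the whole second after the job is handed in: each round housing stands upright (within 0.06 rad), at rest and released, flat on the floor of the seat of its own size, within 9.5 mm of its centre (anywhere inside the rim); the square and oblong housings, pin block and quartz window within 15 mm of their starts (all of step 1 and all of step 2 and all of step 3); the robot touches nothing.
It fails at once if the square or the oblong housing is pushed more than 15 mm from its place or tipped (distance of any of square_mid, oblong_mid from where it was at the start of the episode above 0.015 m or angle between any of square_mid, oblong_mid's own z axis and vertical above 0.3 rad).
It fails at once if the pin block or the quartz window is pushed more than 15 mm from its place or tipped (distance of any of pin_block_mid, quartz_mid from where it was at the start of the episode above 0.015 m or angle between any of pin_block_mid, quartz_mid's own z axis and vertical above 0.3 rad).
It fails at once if a round housing is tipped over (angle between any of large_mid, medium_mid, small_mid's own z axis and vertical above 0.6 rad).
It fails at once if a round housing is dropped (moves faster than 0.6 m/s out of the fingers) ((linear speed of large above 0.6 m/s and contact force between large and the fingers below 0.01 N) or (linear speed of medium above 0.6 m/s and contact force between medium and the fingers below 0.01 N) or (linear speed of small above 0.6 m/s and contact force between small and the fingers below 0.01 N)).
It also fails if it takes over 80 s, if anything falls off the work surface, if the arm or the gripper's body presses on something with over 40 N, if the wrist force passes 120 N, or if a joint passes its speed limit or range.

ROBOT

A 7-joint arm with a two-finger parallel gripper is mounted at the origin on the work surface. World frame = base frame: x ahead of the robot, y to its left, z up, the work surface at z = 0. Lengths are in m, angles in rad, forces in N, time in s.
With the tool pointing down it reaches from about 0.425 to 0.875 m from the base axis. Payload 4.7 kg.
Tool frame: the origin (TCP) lies at the very end of the fingers, on their centre line; the grasp point (between the pads) lies 19 mm behind it; z points along the fingers, y is the line along which they close (so a half turn about z gives the same grasp; the last joint's range is limited). The gripper opens to 85 mm and grips with 20 to 120 N. Pads are 22 mm wide; open, the fingers measure 114 mm over their backs; the gripper's body (76 mm by 85 mm) begins 54 mm behind the grasp point. The pads swing forward as they close: fully open they stand 13 mm farther back than shut.
Start: joints at [1.324, 0.321, -0.07, 1.45, 0.023, 1.371, -0.057], TCP at [0.168, -0.628, 0.231] pointing down, gripper open.
Joint ranges: [-2.86, 2.86], [-0.3, 2.09], [-1.38, 1.24], [0.06, 2.45], [-1.56, 4.7], [0.09, 2.05], [-2.69, 2.69]. Speed limits (rad/s): [2.57, 2.57, 3.14, 3.14, 3.14, 3.14, 3.14].

INTERFACE

Orientations are given as a unit quaternion [w, x, y, z].
In Python, from cell import readout, eyes, ticket gives the robot as it stands.
- The arm moves only by the tool send_rows, never from a script. Its argument "motion" is a list of rows, each a list of 5 numbers: the shift along the tool's x, y, z normalised to -1 to 1, where 1 is 0.25 m, then the turn about the tool's z normalised to -1 to 1, where 1 is 90 degrees, then the closure, from -1 (fully open) to 1 (shut). In form: [[x, y, z, turn, gripper], ...]. A call has 1 to 10 rows; each row is the pose to reach, as a shift and turn from the pose commanded when the call began, along the tool's axes at that moment; what a row does not reach only later rows make up. A row lasts 1/10 s, in which the tool goes at most 50 mm and 8.59 degrees, less where a joint would pass 70% of its speed; a pose out of reach is approached as far as the arm can. A call with a number of a shift or a turn outside -1 to 1 is refused whole. A call with a gripper value outside its range is refused whole. The fingers move at their own pace and stop on an object; "squeeze" is the grip in N (left out, the last holds). Time passes only in rows, so rows that repeat a pose let the fingers close. It gives the time, the measured TCP pose, the force, the opening and the grip force at its end, in the units of the state.
- readout.get_obs(): the state, without advancing time (a new reading comes with each control period).
- eyes.get_image(name): name is "scene" or "top" or "wrist"; returns a dict with "image" (480x640x3 uint8, red, green, blue), "intrinsics" (3x3 intrinsics, pixels), "T" (4x4, takes a point from camera to world coordinates); the wrist camera has in their place "mount" (4x4, takes a point from camera to tool coordinates, whose origin is the TCP and whose axes are the flange's). Camera axes: x right, y down, z forward; pixel columns grow to the right and rows downward; lengths in m; the calibration is good to about 2 mm. A picture is of the moment at which its call begins: read the wrist's pose just before it. There is no depth.
- ticket.job_done(): hands the job in; it is judged then, once.
The state is a dict: "time_s": time; "q": joint angles; "qd": joint speeds; "effort": joint torques, N m; "position": TCP position; "tool_rot": TCP orientation; "ft_force": force on the tool from outside, world axes, zero at the start; "torque": the same for the moment, N m; "opening": finger opening in m; "gripper_force": force on a finger pad.
Only numpy, scipy, OpenCV 4.12 (cv2) and the standard library are available. Lean on these libraries where they do the work, as an engineer would, in place of code of your own. Each camera call takes 0.05 s, during which the arm holds its last target. There are 200 camera calls.

## Working session

There is one attempt and no reset: what is moved stays moved. The work goes in short steps, Python scripts to look and compute and a tool call to move; the robot and the scene stay as the last step left them, time stands still between calls to the robot, and variables do not carry over. Pictures are saved under pics/ and viewed, at most 14 in all, crops included, and the job is handed in when it is done.

Besides the shell and the picture viewer there is one more tool, called as name(argument=value, ...), one argument or row to a line, values as JSON. send_rows: Moves the arm, as the interface text tells. Scaled input: -1 to 1 covers 0.25 m each way for a shift and 90 degrees each way for a turn. Its arguments: {"type":"object","properties":{"motion":{"type":"array","items":{"type":"array","items":{"type":"number","minimum":-1,"maximum":1}}},"squeeze":{"type":"number"}},"required":["motion"]}

```bash
mkdir -p pics && cat > h.py <<'E'
import numpy as np, cv2
from cell import readout, eyes, ticket
from scipy.spatial.transform import Rotation as R
def state():
    return readout.get_obs()
def Tt(s=None):
    s=s or readout.get_obs(); q=np.array(s["tool_rot"]); T=np.eye(4)
    T[:3,:3]=R.from_quat(q[[1,2,3,0]]).as_matrix(); T[:3,3]=s["position"]; return T
def snap(name,f=None):
    T0=Tt(); d=eyes.get_image(name)
    T=T0@np.array(d["mount"]) if name=="wrist" else np.array(d["T"])
    im=cv2.cvtColor(np.asarray(d["image"]),cv2.COLOR_RGB2BGR)
    if f:
        cv2.imwrite(f"pics/{f}.png",im); np.savez(f"pics/{f}.npz",K=d["intrinsics"],T=T)
    return im,np.array(d["intrinsics"]),T
def ray(u,v,K,T):
    r=T[:3,:3]@np.linalg.solve(K,[u,v,1.]); return T[:3,3],r/np.linalg.norm(r)
def onz(u,v,z,K,T):
    o,r=ray(u,v,K,T); return o+r*(z-o[2])/r[2]
def tri(obs): # list of (u,v,K,T)
    A=np.zeros((3,3));b=np.zeros(3);L=[]
    for a in obs:
        o,r=ray(*a);P=np.eye(3)-np.outer(r,r);A+=P;b+=P@o;L.append((o,P))
    x=np.linalg.solve(A,b); return x,[np.linalg.norm(P@(x-o)) for o,P in L]
def load(f):
    d=np.load(f"pics/{f}.npz"); return cv2.imread(f"pics/{f}.png"),d["K"],d["T"]
E
python3 - <<'E'
from h import *
np.set_printoptions(precision=3,suppress=True)
s=state();print({k:np.round(v,3) for k,v in s.items()})
for n in ("scene","top","wrist"):
    im,K,T=snap(n,n+"0");print(n,K.tolist());print(T)
E
```

```text
{'time_s': np.float64(0.0), 'q': array([ 1.324,  0.322, -0.07 ,  1.452,  0.023,  1.371, -0.057]), 'qd': array([-0.001, -0.001, -0.   , -0.   ,  0.002, -0.001, -0.001]), 'effort': array([  0.   , -49.358,  -0.382, -31.433,   0.013,   0.012,   0.   ]), 'position': array([ 0.167, -0.628,  0.23 ]), 'tool_rot': array([-0.001,  0.992,  0.13 , -0.   ]), 'ft_force': array([ 0.314,  0.052, -0.501]), 'torque': array([ 0.027, -0.026, -0.008]), 'gripper_force': np.float64(0.0), 'opening': np.float64(0.085)}
scene [[536.2241368713761, 0.0, 306.44643180610615], [0.0, 536.2241368713761, 242.88294261151503], [0.0, 0.0, 1.0]]
[[ 0.276  0.711 -0.647  1.265]
 [ 0.961 -0.218  0.17  -0.201]
 [-0.02  -0.668 -0.744  0.852]
 [ 0.     0.     0.     1.   ]]
top [[612.9426207470119, 0.0, 314.0232535365467], [0.0, 612.9426207470119, 244.32452119023156], [0.0, 0.0, 1.0]]
[[-0.015 -0.997  0.07   0.463]
 [-1.     0.014 -0.013  0.021]
 [ 0.012 -0.07  -0.997  1.539]
 [ 0.     0.     0.     1.   ]]
wrist [[375.1397713814056, 0.0, 322.7917728917572], [0.0, 375.1397713814056, 241.82922612260836], [0.0, 0.0, 1.0]]
[[ 0.259 -0.923 -0.285  0.24 ]
 [-0.966 -0.248 -0.073 -0.608]
 [-0.003  0.294 -0.956  0.372]
 [ 0.     0.     0.     1.   ]]
```

View pics/top0.png

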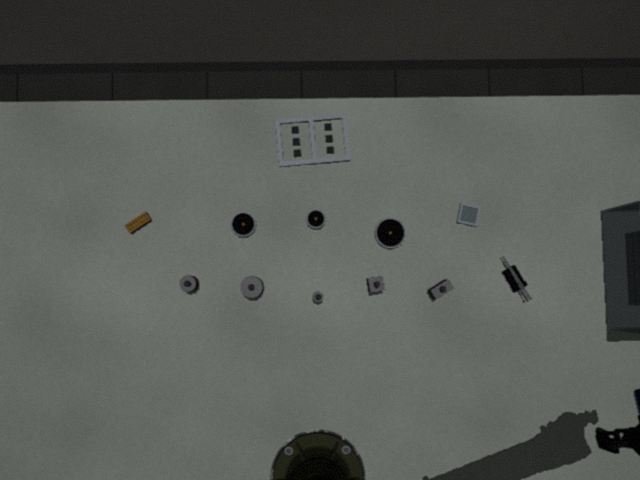

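View pics/scene0.png

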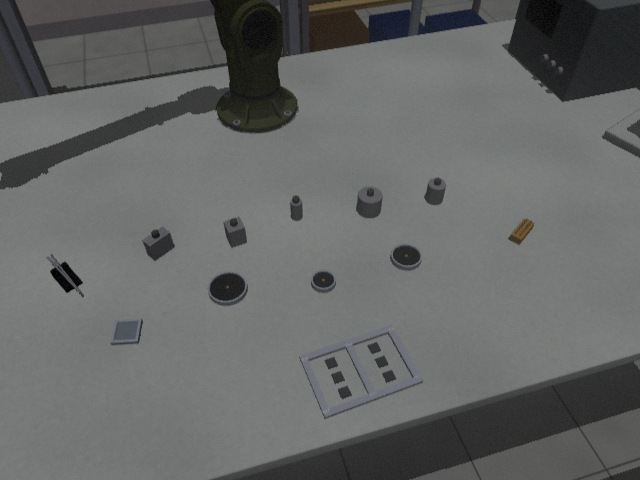

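Top view: round housings are medium (190,284), large (252,287) and small (318,297). Seats are medium (243,224), small (316,218) and large (390,233). Bystanders are square (375,285), oblong (440,289), pin block (138,222) and quartz (468,215). In the scene view the housings are at L(369,200), M(436,190), S(296,207), and the seats at L(228,288), S(323,281), M(406,257).

```bash
python3 - <<'E'
from h import *
np.set_printoptions(precision=4,suppress=True)
def dark(im,c,r,th):
    u,v=c;x0,y0=u-r,v-r
    g=cv2.cvtColor(im,cv2.COLOR_BGR2GRAY)[y0:v+r+1,x0:u+r+1]
    g=cv2.resize(g,None,fx=4,fy=4,interpolation=cv2.INTER_CUBIC)
    n,l,st,ce=cv2.connectedComponentsWithStats((g<th).astype(np.uint8))
    if n<2:return None
    i=min(range(1,n),key=lambda i:np.hypot(*(ce[i]-g.shape[0]/2))-0.05*st[i,4]**.5*4 if st[i,4]>60 else 999)
    return (ce[i]+.5)/4-.5+[x0,y0], st[i]/4
t=load("top0");s=load("scene0")
P={"seatL":((390,233),(228,288),18,22,45),"seatM":((243,224),(406,257),16,18,45),"seatS":((316,218),(323,281),12,14,45),
"L":((252,287),(370,191),6,7,70),"M":((188,284),(437,181),5,7,70),"S":((318,297),(296,198),5,6,70)}
for k,(a,b,r1,r2,th) in P.items():
    A=dark(t[0],a,r1,th);B=dark(s[0],b,r2,th)
    print(k,A,B)
    if A and B:
        x,e=tri([(*A[0],t[1],t[2]),(*B[0],s[1],s[2])]);print("   XYZ",x,"res",np.round(e,4),"ontop",onz(*A[0],x[2],t[1],t[2]), 'reach',np.hypot(x[0],x[1]))
for n,c in dict(square=(375,285),oblong=(440,289),pin=(138,222),quartz=(468,215)).items(): print(n,onz(*c,.03 if n[0] in'so' else .01,t[1],t[2]))
c=cv2.resize(t[0][195:315,120:490],None,fx=2.1,fy=2.1,interpolation=cv2.INTER_CUBIC);cv2.imwrite("pics/c1.png",c)
E
```

```text
seatL (array([389.9917, 232.3006]), array([   5.25,    4.5 ,   26.5 ,   26.75, 2221.25])) (array([226.9002, 286.5944]), array([   4.25,    7.5 ,   34.25,   26.75, 2775.5 ]))
   XYZ [ 0.598  -0.1902  0.0088] res [0.0003 0.0003] ontop [ 0.598  -0.1899  0.0088] reach 0.6275066627882301
seatM (array([242.6933, 223.5898]), array([   5.5 ,    5.5 ,   21.25,   21.25, 1397.  ])) (array([406.0447, 255.2293]), array([   5.5 ,    7.5 ,   26.  ,   18.25, 1394.  ]))
   XYZ [0.625  0.1792 0.0082] res [0. 0.] ontop [0.625  0.1792 0.0082] reach 0.6501914583444394
seatS (array([315.4263, 218.218 ]), array([  4.25,   4.75,  15.5 ,  15.75, 748.25])) (array([323.0702, 279.4027]), array([  4.5 ,   5.75,  20.  ,  14.25, 810.75]))
   XYZ [ 0.6361 -0.0033  0.0089] res [0. 0.] ontop [ 0.6361 -0.0033  0.0089] reach 0.6360673974025254
L (array([250.9434, 286.9543]), array([  1.75,   2.75,   7.25,   7.5 , 171.75])) (array([369.9546, 192.1947]), array([  4.  ,   4.5 ,   7.  ,   8.25, 196.25]))
   XYZ [0.4663 0.1561 0.0508] res [0.0003 0.0003] ontop [0.4662 0.1559 0.0508] reach 0.491735343672302
M (array([186.9475, 283.352 ]), array([  0.  ,   1.  ,   9.  ,   7.25, 203.5 ])) (array([437.0834, 181.5573]), array([  4.  ,   4.25,   7.25,   7.5 , 177.25]))
   XYZ [0.4773 0.3107 0.0502] res [0.0003 0.0003] ontop [0.4772 0.3104 0.0502] reach 0.569497058915722
S (array([317.4129, 298.1515]), array([  0. ,   1.5,   9. ,   9.5, 242.5])) (array([295.4787, 199.5522]), array([  2.25,   3.75,   7.5 ,   8.25, 184.5 ]))
   XYZ [ 0.4368 -0.0046  0.0471] res [0. 0.] ontop [ 0.4368 -0.0046  0.0471] reach 0.4367871743545897
square [ 0.4666 -0.147   0.03  ]
oblong [ 0.4544 -0.307   0.03  ]
pin [0.6323 0.4403 0.01  ]
quartz [ 0.639  -0.3874  0.01  ]
```

View pics/c1.png

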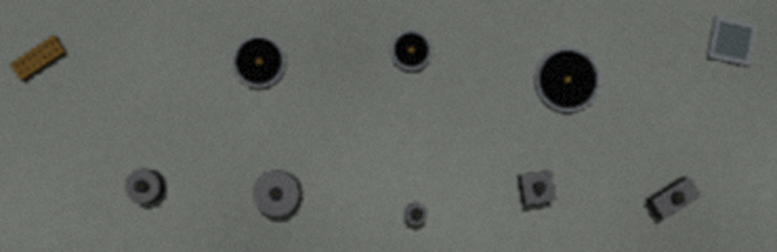

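Seat floors measure 8–9 mm high and the stub bodies about 50 mm, which matches the text, and all are within reach. I'll drive over now, turning so that tool x = world +y and tool y = world +x.

send_rows(
  motion=[
    [0.15, -0.12, 0, -0.09, -1],
    [0.3, -0.24, 0, -0.18, -1],
    [0.45, -0.36, 0, -0.27, -1],
    [0.6, -0.48, 0, -0.36, -1],
    [0.75, -0.6, 0, -0.45, -1],
    [0.9, -0.72, 0, -0.54, -1],
    [1, -0.78, 0, -0.63, -1],
    [1, -0.78, 0, -0.72, -1],
    [1, -0.78, 0, -0.81, -1],
    [1, -0.78, 0, -0.834, -1],
  ],
)

```text
time_s: 1.15
position: [0.3589, -0.3747, 0.2311]
tool_rot: [-0.0, 0.705, 0.709, -0.0]
ft_force: [-0.5, -1.0, -0.1]
opening: 0.0852
gripper_force: 0.0
```

send_rows(
  motion=[
    [0.2, 0.08, 0, 0, -1],
    [0.4, 0.16, 0, 0, -1],
    [0.6, 0.25, 0, 0, -1],
    [0.8, 0.34, 0, 0, -1],
    [1, 0.43, 0, 0, -1],
    [1, 0.43, 0, 0, -1],
  ],
)

```text
time_s: 1.75
position: [0.4678, -0.1197, 0.2316]
tool_rot: [0.0, 0.705, 0.709, 0.001]
ft_force: [0.8, 0.3, 0.6]
opening: 0.0855
gripper_force: 0.0
```

send_rows(
  motion=[
    [0.2, 0, 0, 0, -1],
    [0.4, 0, 0, 0, -1],
    [0.6, 0, 0, 0, -1],
    [0.8, 0, 0, 0, -1],
    [1, 0, 0, 0, -1],
    [1, 0, 0, 0, -1],
    [1, 0, 0, 0, -1],
    [1, 0, 0, 0, -1],
  ],
)

```text
time_s: 2.55
position: [0.4663, 0.1233, 0.2309]
tool_rot: [0.0, 0.708, 0.707, -0.001]
ft_force: [-0.1, -0.0, 0.0]
opening: 0.0857
gripper_force: 0.0
```

```bash
python3 - <<'E'
from h import *
snap("wrist","w1");print(state()["position"],state()["q"])
E
```

```text
[0.46644121 0.12298065 0.23095188] [ 0.61912582 -0.00900234 -0.91466741  1.82535854 -0.00688875  1.32255338
 -0.2965727 ]
```

View pics/w1.png

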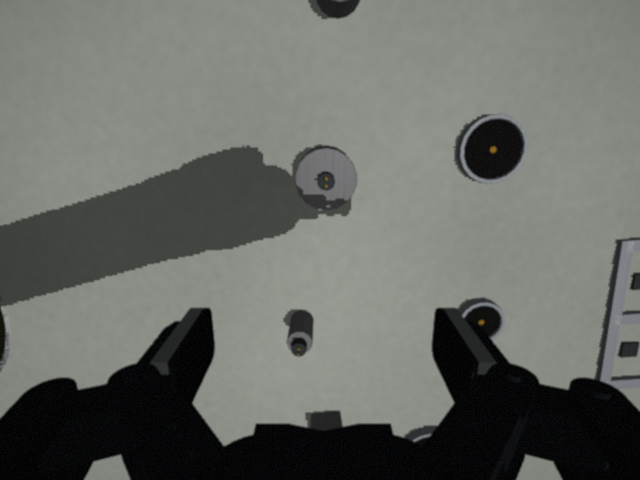

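Wrist view: the large housing's stub is at (326,180), medium seat's gold dot at (492,149), small stub at (299,346) and small seat's dot at (482,322). I'll cast rays from these and compare with the first measurement.

```bash
python3 - <<'E'
from h import *
np.set_printoptions(precision=4,suppress=True)
im,K,T=load("w1")
for n,u,v,z in(("L",326,180,.06),("S",299,347,.06),("seatM",492.5,149.5,.01),("seatS",482,322,.01)):print(n,onz(u,v,z,K,T))
g=cv2.cvtColor(im,cv2.COLOR_BGR2GRAY)
t=load("top0")
print("L height tri",tri([(326,180,K,T),(250.9,286.95,t[1],t[2])]),"seatM",tri([(492.5,149.5,K,T),(242.7,223.6,t[1],t[2])]))
# large body top disc: bright region
c=g[140:222,280:372]; print(c[::6,::4])
E
```

```text
L [0.469  0.1565 0.06  ]
S [ 0.4435 -0.0024  0.06  ]
seatM [0.626  0.1781 0.01  ]
seatS [ 0.6386 -0.0036  0.01  ]
L height tri (array([0.4676, 0.1557, 0.0544]), [np.float64(0.0014280950437245), np.float64(0.0014280950437245794)]) seatM (array([0.6243, 0.1785, 0.0139]), [np.float64(0.00014414764028366825), np.float64(0.0001441476402836482)])
[[138 135 138 138 138 139 139 140 140 141 139 140 141 143 143 141 141 143
  140 143 144 142 142]
 [137 134 137 139 138 138 138 133 136  69  48  55  61 100 132 144 143 141
  145 145 143 144 143]
 [138 138 139 140 139  78  67  48  96 115 116 115 118 115 121  92 106 144
  145 143 144 143 143]
 [139 140 139 141  73  66  95 113 114 115 115 114 119 113 120 119 118 108
  144 143 143 144 143]
 [137 140 139  82  67 107 113 113 114 113 116 115 118 113 118 118 115 118
  110 145 145 141 144]
 [ 66  72 140 103  71 110 110 110 114 115 114 109 115 113 117 118 116 120
  116 134 143 143 146]
 [ 68  66  68  70  98 110 109 110 112 109  42  50  50  46 118 116 113 117
  116 113 145 146 147]
 [ 68  68  69  70  94 108 108 110 113 108  53  51  52  49 114 116 112 114
  114 117 144 145 145]
 [ 69  68  69  70  61  65 110 109 112 112  82  51  52  95 115 115 112 113
  114 142 147 144 145]
 [ 69  69  69  70  71  49  79  80  81  83  82 101 113 110 112 116 111 110
  122 145 144 145 145]
 [ 69  70  68  69  70  70  52  48  52  50  51  47  81  80  53  50  72  76
  140 144 145 144 144]
 [ 69  70  72  69  71  70  72  69  56  53  52  51 107  50  49  62  70  68
  145 147 147 146 148]
 [ 70  70  69  70  70  72  71  70  74  71  69  71  71  70  70  73  70  87
  147 147 148 148 149]
 [ 69  70  70  70  71  86  85  85  85 113 148 149 148 148 148 148 148 147
  148 149 149 149 149]]
```

Two views agree on L ≈ (0.468, 0.156). Descend over it and grip.

send_rows(
  motion=[
    [0.066, 0.004, 0, 0, -1],
    [0.132, 0.005, 0, 0, -1],
    [0.132, 0.005, 0.15, 0, -1],
    [0.132, 0.005, 0.3, 0, -1],
    [0.132, 0.005, 0.45, 0, -1],
    [0.132, 0.005, 0.58, 0, -1],
    [0.132, 0.005, 0.7, 0, -1],
    [0.132, 0.005, 0.8, 0, -1],
    [0.132, 0.005, 0.868, 0, -1],
    [0.132, 0.005, 0.868, 0, -1],
  ],
)

```text
time_s: 3.6
position: [0.4658, 0.1554, 0.0117]
tool_rot: [-0.001, 0.708, 0.706, -0.002]
ft_force: [-0.2, -0.2, -0.8]
opening: 0.0851
gripper_force: 0.0
```

send_rows(
  motion=[
    [0, 0, 0, 0, 0],
    [0, 0, 0, 0, 0.3],
    [0, 0, 0, 0, 0.5],
    [0, 0, 0, 0, 0.7],
    [0, 0, 0, 0, 1],
    [0, 0, 0, 0, 1],
    [0, 0, 0, 0, 1],
    [0, 0, 0, 0, 1],
  ],
  squeeze=50,
)

```text
time_s: 4.4
position: [0.469, 0.1577, 0.0157]
tool_rot: [0.001, 0.707, 0.707, 0.001]
ft_force: [-0.3, -1.4, 6.7]
opening: 0.0522
gripper_force: 53.0
```

send_rows(
  motion=[
    [0, 0, -0.04, 0, 1],
    [0, 0, -0.12, 0, 1],
    [0, 0, -0.24, 0, 1],
    [0, 0, -0.36, 0, 1],
    [0, 0, -0.48, 0, 1],
    [0, 0, -0.56, 0, 1],
    [0, 0, -0.6, 0, 1],
  ],
)

```text
time_s: 5.1
position: [0.4681, 0.1583, 0.1663]
tool_rot: [0.001, 0.707, 0.707, 0.001]
ft_force: [-0.7, 0.6, -2.4]
opening: 0.0529
gripper_force: 53.1
```

send_rows(
  motion=[
    [-0.06, 0.03, 0, 0, 1],
    [-0.18, 0.09, 0, 0, 1],
    [-0.32, 0.17, 0, 0, 1],
    [-0.46, 0.25, 0, 0, 1],
    [-0.6, 0.33, 0, 0, 1],
    [-0.74, 0.4, 0, 0, 1],
    [-0.88, 0.47, 0, 0, 1],
    [-1, 0.52, 0, 0, 1],
  ],
)

```text
time_s: 5.9
position: [0.5972, -0.0961, 0.1618]
tool_rot: [-0.001, 0.708, 0.706, -0.001]
ft_force: [0.2, 0.4, -2.4]
opening: 0.0531
gripper_force: 53.1
```

send_rows(
  motion=[
    [-0.14, 0, 0, 0, 1],
    [-0.28, 0, 0, 0, 1],
    [-0.42, 0, 0, 0, 1],
    [-0.54, 0, 0, 0, 1],
    [-0.6, 0, 0, 0, 1],
    [-0.62, 0, 0, 0, 1],
    [-0.62, 0, 0, 0, 1],
    [-0.62, 0, 0, 0, 1],
  ],
)

```text
time_s: 6.7
position: [0.5979, -0.2446, 0.1641]
tool_rot: [-0.001, 0.706, 0.708, 0.0]
ft_force: [-0.6, 0.4, -3.4]
opening: 0.0526
gripper_force: 53.2
```

```bash
python3 - <<'E'
from h import *
im,K,T=snap("wrist","w2");print(state()["position"],state()["q"],Tt())
E
```

```text
[ 0.5980267  -0.24448249  0.16436129] [ 0.89456782  0.44188819 -0.71740784  1.52747974  0.29641356  1.28419004
  0.14397848] [[-3.39413778e-03  9.99994239e-01  4.75748269e-05  5.98026702e-01]
 [ 9.99993711e-01  3.39408705e-03  1.02864875e-03 -2.44482488e-01]
 [ 1.02848135e-03  5.10659033e-05 -9.99999470e-01  1.64361290e-01]
 [ 0.00000000e+00  0.00000000e+00  0.00000000e+00  1.00000000e+00]]
```

View pics/w2.png

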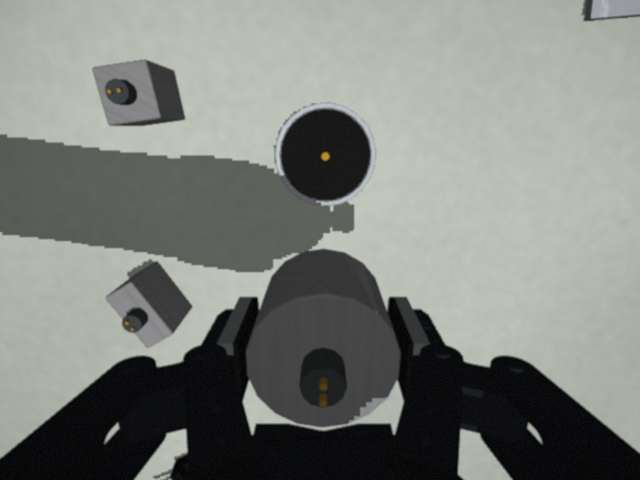

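The large housing is held upright, centred at about (323,358); the large seat's gold dot is at (325,156), with its floor spanning 281–371. I'll compute both points.

```bash
python3 - <<'E'
from h import *
np.set_printoptions(precision=4,suppress=True)
im,K,T=load("w2");t=load("top0")
print("seat",onz(325,156,.01,K,T),tri([(325,156,K,T),(390,232.3,t[1],t[2])]))
m=(cv2.cvtColor(im,cv2.COLOR_BGR2GRAY)<60).astype(np.uint8)
n,l,st,ce=cv2.connectedComponentsWithStats(m);i=l[170,310];print("floor blob",st[i],ce[i],onz(*ce[i],.01,K,T), [np.linalg.norm(onz(st[i][0],ce[i][1],.01,K,T)-onz(st[i][0]+st[i][2],ce[i][1],.01,K,T))])
z=.164-.0145+.048
print("held top",onz(323,357.5,z,K,T),[onz(u,355,z,K,T) for u in(246,401)], [onz(323,v,z,K,T) for v in(293,427)])
E
```

```text
seat [ 0.5995 -0.1904  0.01  ] (array([ 0.5994, -0.1916, -0.005 ]), [np.float64(0.00025649361791370024), np.float64(0.00025649361791375933)])
floor blob [ 281  110   89   90 6219] [324.9926 154.4803] [ 0.5995 -0.1892  0.01  ] [np.float64(0.06862727094684053)]
held top [ 0.5981 -0.243   0.1975] [array([ 0.5724, -0.2421,  0.1975]), array([ 0.6242, -0.2419,  0.1975])] [array([ 0.598 , -0.2194,  0.1975]), array([ 0.5982, -0.2716,  0.1975])]
```

send_rows(
  motion=[
    [0.07, 0.002, 0, 0, 1],
    [0.16, 0.004, 0, 0, 1],
    [0.216, 0.004, 0.06, 0, 1],
    [0.216, 0.004, 0.18, 0, 1],
    [0.216, 0.004, 0.3, 0, 1],
    [0.216, 0.004, 0.4, 0, 1],
    [0.216, 0.004, 0.48, 0, 1],
    [0.216, 0.004, 0.53, 0, 1],
    [0.216, 0.004, 0.546, 0, 1],
    [0.216, 0.004, 0.55, 0, 1],
  ],
)

```text
time_s: 7.75
position: [0.5987, -0.1923, 0.0268]
tool_rot: [-0.0, 0.707, 0.707, 0.0]
ft_force: [0.6, -0.9, -2.5]
opening: 0.0525
gripper_force: 53.3
```

send_rows(
  motion=[
    [0, 0, 0.002, 0, 1],
    [0, 0, 0.004, 0, 1],
    [0, 0, 0.006, 0, 1],
    [0, 0, 0.008, 0, 1],
  ],
)

```text
time_s: 8.15
position: [0.5991, -0.1935, 0.0258]
tool_rot: [0.001, 0.707, 0.707, 0.0]
ft_force: [-2.1, 0.6, 4.6]
opening: 0.0527
gripper_force: 53.7
```

Contact felt (force went from -2.5 to +4.6 N). Release and rise.

send_rows(
  motion=[
    [0, 0, 0, 0, 0.2],
    [0, 0, 0, 0, -0.2],
    [0, 0, 0, 0, -0.6],
    [0, 0, 0, 0, -1],
    [0, 0, 0, 0, -1],
    [0, 0, 0, 0, -1],
  ],
)

```text
time_s: 8.75
position: [0.5985, -0.1931, 0.0246]
tool_rot: [-0.0, 0.707, 0.707, -0.0]
ft_force: [-0.1, -0.2, -0.7]
opening: 0.0855
gripper_force: 0.0
```

send_rows(
  motion=[
    [0, 0, -0.1, 0, -1],
    [0, 0, -0.25, 0, -1],
    [-0.1, 0, -0.4, 0, -1],
    [-0.16, 0, -0.55, 0, -1],
    [-0.2, 0, -0.7, 0, -1],
    [-0.2, 0, -0.72, 0, -1],
    [-0.2, 0, -0.72, 0, -1],
  ],
)

```text
time_s: 9.45
position: [0.5993, -0.2434, 0.2061]
tool_rot: [0.001, 0.707, 0.707, 0.0]
ft_force: [-0.5, 0.5, 0.3]
opening: 0.085
gripper_force: 0.0
```

```bash
python3 - <<'E'
from h import *
im,K,T=snap("wrist","w3");print(state()["position"],state()["q"])
E
```

```text
[ 0.59847696 -0.24270473  0.20438573] [ 0.89744865  0.41492085 -0.7288802   1.47870386  0.27837435  1.35411039
  0.15133107]
```

View pics/w3.png

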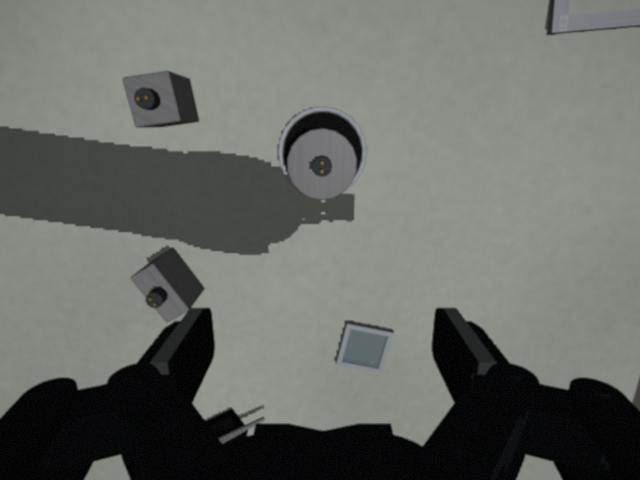

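The large housing stands in its seat: stub at (320,165), rim from 278 to 366 and top at 107. Next I'll check its centring.

```bash
python3 - <<'E'
from h import *
np.set_printoptions(precision=4,suppress=True)
im,K,T=load("w3")
print("stub",onz(320.5,165,.07,K,T),"body top",onz(321.5,164.5,.058,K,T), "rim L/R/top",onz(278,150,.013,K,T),onz(366.5,150,.013,K,T),onz(322,106,.013,K,T)-[0,.039,0])
E
```

```text
stub [ 0.5981 -0.1947  0.07  ] body top [ 0.5988 -0.1955  0.058 ] rim L/R/top [ 0.561  -0.1874  0.013 ] [ 0.6379 -0.1874  0.013 ] [ 0.5992 -0.1904  0.013 ]
```

Offset is about 5 mm with 9.5 mm allowed, so it stays. Next the medium housing.

send_rows(
  motion=[
    [0.1, -0.04, 0, 0, -1],
    [0.28, -0.14, 0, 0, -1],
    [0.46, -0.22, 0, 0, -1],
    [0.64, -0.31, 0, 0, -1],
    [0.82, -0.4, 0, 0, -1],
    [1, -0.48, 0, 0, -1],
  ],
)

```text
time_s: 10.1
position: [0.4762, 0.0082, 0.2026]
tool_rot: [-0.001, 0.707, 0.707, -0.001]
ft_force: [-0.0, 0.3, -0.3]
opening: 0.0856
gripper_force: 0.0
```

send_rows(
  motion=[
    [0.18, 0, 0, 0, -1],
    [0.36, 0, 0, 0, -1],
    [0.54, 0, 0, 0, -1],
    [0.72, 0, 0, 0, -1],
    [0.9, 0, 0, 0, -1],
    [1, 0, 0, 0, -1],
    [1, 0, 0, 0, -1],
    [1, 0, 0, 0, -1],
  ],
)

```text
time_s: 10.9
position: [0.4774, 0.2565, 0.2031]
tool_rot: [-0.001, 0.706, 0.708, -0.001]
ft_force: [1.0, 0.0, -0.0]
opening: 0.0852
gripper_force: 0.0
```

```bash
python3 - <<'E'
from h import *
im,K,T=snap("wrist","w4");print(state()["position"],state()["q"])
E
```

```text
[0.47805803 0.255242   0.20329475] [ 0.42659108  0.25688084 -1.09994042  1.72847414  0.23661735  1.30469407
 -0.72348436]
```

View pics/w4.png

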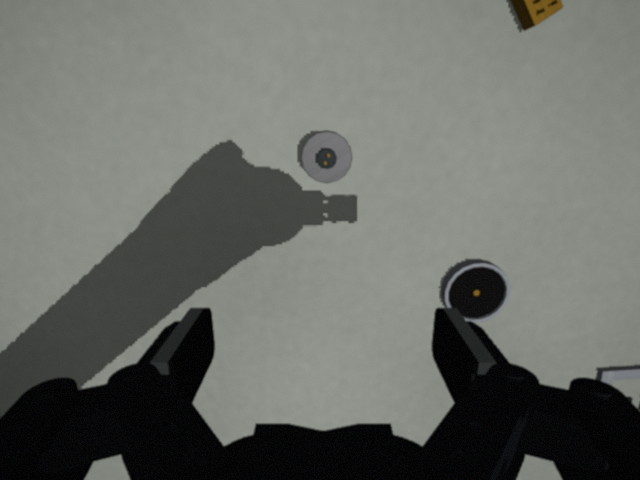

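The medium housing's stub is at (326,158), with the body disc spanning about x 300–352 and y 131–183. The medium seat's dot is at (477,293).

```bash
python3 - <<'E'
from h import *
np.set_printoptions(precision=4,suppress=True)
im,K,T=load("w4");t=load("top0")
print(onz(326,158,.06,K,T),onz(326.5,157,.048,K,T),onz(477,293,.01,K,T))
print(tri([(326,158,K,T),(189,284,t[1],t[2])]))
print(state()["position"])
E
```

```text
[0.4792 0.3097 0.06  ] [0.4797 0.3095 0.048 ] [0.6273 0.1776 0.01  ]
(array([0.4775, 0.3079, 0.0374]), [np.float64(0.0018593727778576528), np.float64(0.0018593727778576088)])
[0.4781 0.2552 0.2033]
```

send_rows(
  motion=[
    [0.1, 0.004, 0, 0, -1],
    [0.2, 0.004, 0, 0, -1],
    [0.214, 0.004, 0.1, 0, -1],
    [0.214, 0.004, 0.25, 0, -1],
    [0.214, 0.004, 0.4, 0, -1],
    [0.214, 0.004, 0.55, 0, -1],
    [0.214, 0.004, 0.67, 0, -1],
    [0.214, 0.004, 0.74, 0, -1],
    [0.214, 0.004, 0.762, 0, -1],
    [0.214, 0.004, 0.762, 0, -1],
  ],
)

```text
time_s: 11.95
position: [0.4801, 0.3091, 0.0142]
tool_rot: [0.0, 0.707, 0.707, -0.0]
ft_force: [0.7, -0.1, -0.5]
opening: 0.0853
gripper_force: 0.0
```

send_rows(
  motion=[
    [0, 0, 0, 0, 0],
    [0, 0, 0, 0, 0.3],
    [0, 0, 0, 0, 0.5],
    [0, 0, 0, 0, 0.7],
    [0, 0, 0, 0, 1],
    [0, 0, 0, 0, 1],
    [0, 0, 0, 0, 1],
    [0, 0, 0, 0, 1],
    [0, 0, 0, 0, 1],
  ],
  squeeze=50,
)

```text
time_s: 12.85
position: [0.4804, 0.3103, 0.0155]
tool_rot: [0.0, 0.707, 0.707, 0.001]
ft_force: [-0.6, -1.3, 6.2]
opening: 0.0385
gripper_force: 50.5
```

send_rows(
  motion=[
    [0, 0, -0.04, 0, 1],
    [0, 0, -0.12, 0, 1],
    [0, 0, -0.24, 0, 1],
    [0, 0, -0.36, 0, 1],
    [0, 0, -0.48, 0, 1],
    [0, 0, -0.56, 0, 1],
    [0, 0, -0.6, 0, 1],
  ],
)

```text
time_s: 13.55
position: [0.4803, 0.3104, 0.1665]
tool_rot: [0.001, 0.707, 0.707, 0.001]
ft_force: [-0.1, -0.1, -1.8]
opening: 0.0389
gripper_force: 50.6
```

send_rows(
  motion=[
    [-0.06, 0.05, 0, 0, 1],
    [-0.18, 0.14, 0, 0, 1],
    [-0.32, 0.25, 0, 0, 1],
    [-0.46, 0.36, 0, 0, 1],
    [-0.58, 0.46, 0, 0, 1],
    [-0.68, 0.54, 0, 0, 1],
    [-0.744, 0.588, 0, 0, 1],
    [-0.744, 0.588, 0, 0, 1],
    [-0.744, 0.588, 0, 0, 1],
  ],
)

```text
time_s: 14.45
position: [0.6258, 0.1249, 0.1638]
tool_rot: [-0.001, 0.707, 0.707, -0.0]
ft_force: [-0.8, 1.4, -1.4]
opening: 0.0388
gripper_force: 50.7
```

```bash
python3 - <<'E'
from h import *
np.set_printoptions(precision=4,suppress=True)
im,K,T=snap("wrist","w5");print(state()["position"],state()["q"])
m=(cv2.cvtColor(im,cv2.COLOR_BGR2GRAY)<60).astype(np.uint8)
n,l,st,ce=cv2.connectedComponentsWithStats(m)
for i in range(1,n):
    if st[i,4]>800: print(st[i],ce[i],onz(*ce[i],.01,K,T))
E
```

```text
[0.6255 0.1259 0.1641] [ 0.4765  0.507  -0.9611  1.5431  0.4224  1.3147 -0.5312]
[ 289  120   70   72 3905] [323.7557 155.9109] [0.6263 0.1791 0.01  ]
[    0   262   640   218 63060] [319.6511 410.3791] [ 0.623  -0.0586  0.01  ]
[ 298  343   50   63 2482] [322.8779 373.8203] [ 0.626  -0.0177  0.01  ]
```

View pics/w5.png

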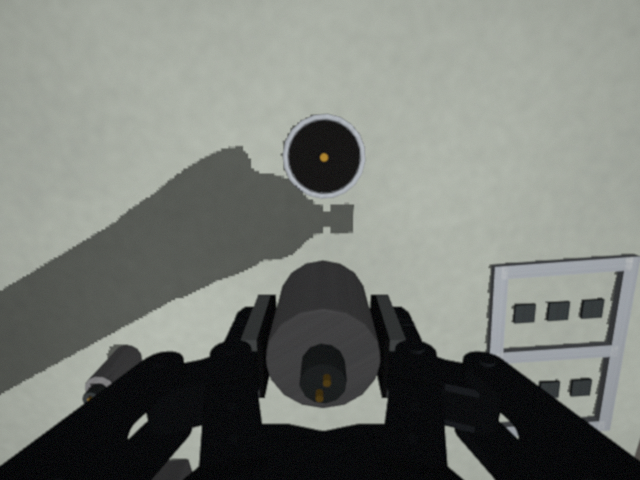

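The medium housing is held upright; the seat's floor is centred at (324,156), i.e. (0.626, 0.1785). Moving +55 mm in y and lowering.

send_rows(
  motion=[
    [0.07, 0.003, 0, 0, 1],
    [0.16, 0.003, 0, 0, 1],
    [0.222, 0.003, 0.06, 0, 1],
    [0.222, 0.003, 0.18, 0, 1],
    [0.222, 0.003, 0.3, 0, 1],
    [0.222, 0.003, 0.4, 0, 1],
    [0.222, 0.003, 0.48, 0, 1],
    [0.222, 0.003, 0.53, 0, 1],
    [0.222, 0.003, 0.546, 0, 1],
    [0.222, 0.003, 0.55, 0, 1],
  ],
)

```text
time_s: 15.5
position: [0.6272, 0.1803, 0.0271]
tool_rot: [-0.0, 0.707, 0.708, 0.0]
ft_force: [-0.5, 0.2, -2.2]
opening: 0.0389
gripper_force: 50.7
```

send_rows(
  motion=[
    [0, 0, 0.002, 0, 1],
    [0, 0, 0.004, 0, 1],
    [0, 0, 0.006, 0, 1],
    [0, 0, 0.008, 0, 1],
  ],
)

```text
time_s: 15.9
position: [0.628, 0.1793, 0.0256]
tool_rot: [0.0, 0.707, 0.707, 0.0]
ft_force: [-0.8, -0.6, 2.1]
opening: 0.0386
gripper_force: 51.2
```

send_rows(
  motion=[
    [0, 0, 0.002, 0, 0.4],
    [0, 0, 0.002, 0, 0],
    [0, 0, 0.002, 0, -0.5],
    [0, 0, 0.002, 0, -1],
    [0, 0, 0, 0, -1],
    [0, 0, 0, 0, -1],
  ],
)

```text
time_s: 16.5
position: [0.6276, 0.1793, 0.0248]
tool_rot: [-0.0, 0.707, 0.707, 0.0]
ft_force: [0.8, 0.4, -0.2]
opening: 0.0857
gripper_force: 0.0
```

send_rows(
  motion=[
    [0, 0, -0.1, 0, -1],
    [0, 0, -0.25, 0, -1],
    [-0.1, 0, -0.4, 0, -1],
    [-0.16, 0, -0.55, 0, -1],
    [-0.2, 0, -0.7, 0, -1],
    [-0.2, 0, -0.72, 0, -1],
    [-0.2, 0, -0.72, 0, -1],
  ],
)

```text
time_s: 17.2
position: [0.6283, 0.1294, 0.2062]
tool_rot: [0.001, 0.707, 0.707, 0.001]
ft_force: [-0.0, 0.1, -1.5]
opening: 0.0853
gripper_force: 0.0
```

```bash
python3 - <<'E'
from h import *
im,K,T=snap("wrist","w6");print(state()["position"],state()["q"])
cv2.imwrite("pics/w6c.png",cv2.resize(im[60:260,200:460],None,fx=3,fy=3))
E
```

```text
[0.62735209 0.12949478 0.20453076] [ 0.4746758   0.48335269 -0.9766589   1.48738182  0.40287482  1.38430976
 -0.52301306]
```

View pics/w6c.png

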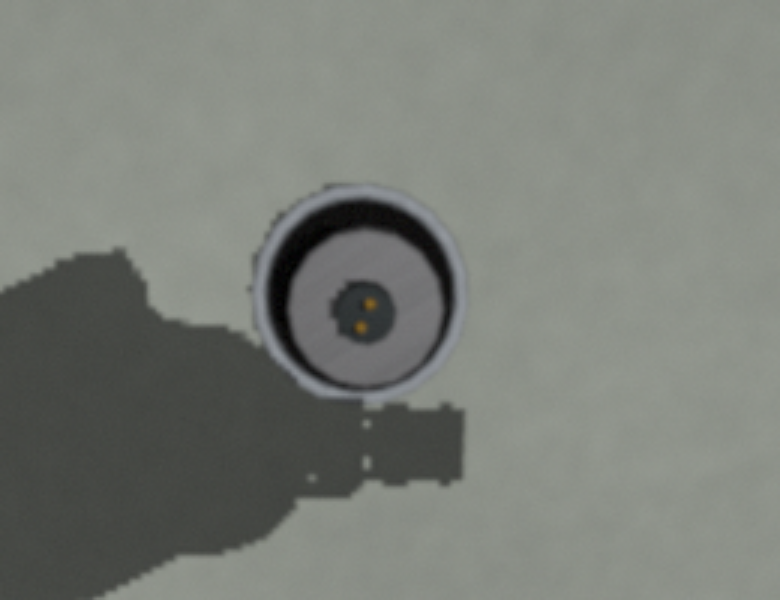

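The medium housing stands in its seat: rim centred at crop (360,293), body disc at (366,308). I'll check that in numbers while I go for the small one.

send_rows(
  motion=[
    [-0.06, -0.06, 0, 0, -1],
    [-0.18, -0.18, 0, 0, -1],
    [-0.32, -0.32, 0, 0, -1],
    [-0.45, -0.45, 0, 0, -1],
    [-0.58, -0.58, 0, 0, -1],
    [-0.69, -0.69, 0, 0, -1],
    [-0.74, -0.744, 0, 0, -1],
    [-0.74, -0.744, 0, 0, -1],
    [-0.74, -0.744, 0, 0, -1],
  ],
)

```text
time_s: 18.15
position: [0.4412, -0.0552, 0.204]
tool_rot: [-0.0, 0.707, 0.707, -0.0]
ft_force: [0.2, 0.9, 0.4]
opening: 0.0852
gripper_force: 0.0
```

```bash
python3 - <<'E'
from h import *
np.set_printoptions(precision=4,suppress=True)
im,K,T=load("w6");print("M rim",onz(320.2,157.7,.013,K,T),"body",onz(322.2,162.7,.058,K,T),"stub",onz(321,164,.07,K,T))
im,K,T=snap("wrist","w7");print(state()["position"],state()["q"])
E
```

```text
M rim [0.6267 0.1792 0.013 ] body [0.6284 0.1789 0.058 ] stub [0.6275 0.179  0.07  ]
[ 0.4418 -0.0545  0.2042] [ 1.1403 -0.1246 -0.9905  1.9391 -0.11    1.2735  0.1874]
```

View pics/w7.png

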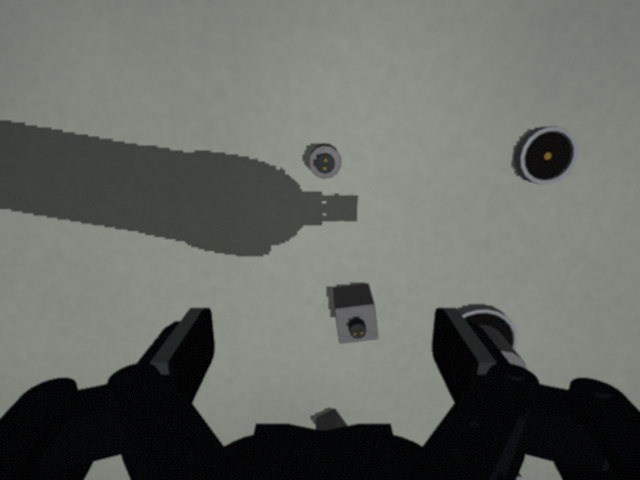

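Medium is within 2 mm of its seat centre. The small stub is at (323,161), giving about (0.441, -0.002), consistent with the earlier views; the small seat's dot is at (547,156). Grasping.

send_rows(
  motion=[
    [0.1, 0, 0, 0, -1],
    [0.2, 0, 0, 0, -1],
    [0.212, 0, 0.1, 0, -1],
    [0.212, 0, 0.25, 0, -1],
    [0.212, 0, 0.4, 0, -1],
    [0.212, 0, 0.55, 0, -1],
    [0.212, 0, 0.67, 0, -1],
    [0.212, 0, 0.74, 0, -1],
    [0.212, 0, 0.762, 0, -1],
    [0.212, 0, 0.762, 0, -1],
  ],
)

```text
time_s: 19.2
position: [0.4415, -0.0007, 0.0138]
tool_rot: [-0.002, 0.706, 0.708, 0.001]
ft_force: [-0.2, -0.5, 0.5]
opening: 0.0853
gripper_force: 0.0
```

send_rows(
  motion=[
    [0, 0, 0, 0, 0],
    [0, 0, 0, 0, 0.3],
    [0, 0, 0, 0, 0.5],
    [0, 0, 0, 0, 0.7],
    [0, 0, 0, 0, 1],
    [0, 0, 0, 0, 1],
    [0, 0, 0, 0, 1],
    [0, 0, 0, 0, 1],
    [0, 0, 0, 0, 1],
  ],
  squeeze=40,
)

```text
time_s: 20.1
position: [0.4421, -0.0031, 0.015]
tool_rot: [0.001, 0.707, 0.707, -0.0]
ft_force: [-1.0, -0.9, 6.6]
opening: 0.025
gripper_force: 39.1
```

send_rows(
  motion=[
    [0, 0, -0.04, 0, 1],
    [0, 0, -0.12, 0, 1],
    [0, 0, -0.24, 0, 1],
    [0, 0, -0.36, 0, 1],
    [0, 0, -0.48, 0, 1],
    [0, 0, -0.56, 0, 1],
    [0, 0, -0.6, 0, 1],
  ],
)

```text
time_s: 20.8
position: [0.4424, -0.0028, 0.1662]
tool_rot: [0.002, 0.707, 0.707, -0.0]
ft_force: [0.3, -0.2, -0.3]
opening: 0.0252
gripper_force: 39.5
```

send_rows(
  motion=[
    [-0.02, 0.06, 0, 0, 1],
    [-0.06, 0.18, 0, 0, 1],
    [-0.1, 0.32, 0, 0, 1],
    [-0.14, 0.46, 0, 0, 1],
    [-0.18, 0.6, 0, 0, 1],
    [-0.21, 0.72, 0, 0, 1],
    [-0.224, 0.784, 0, 0, 1],
    [-0.224, 0.784, 0, 0, 1],
    [-0.224, 0.784, 0, 0, 1],
  ],
)

```text
time_s: 21.7
position: [0.6366, -0.0579, 0.1633]
tool_rot: [-0.001, 0.707, 0.707, -0.0]
ft_force: [-1.1, 0.0, -1.4]
opening: 0.0248
gripper_force: 39.6
```

```bash
python3 - <<'E'
from h import *
np.set_printoptions(precision=4,suppress=True)
im,K,T=snap("wrist","w8");print(state()["position"],state()["q"])
m=(cv2.cvtColor(im,cv2.COLOR_BGR2GRAY)<60).astype(np.uint8)
n,l,st,ce=cv2.connectedComponentsWithStats(m)
for i in range(1,n):
    if st[i,4]>800: print(st[i],ce[i],onz(*ce[i],.01,K,T))
E
```

```text
[ 0.6364 -0.0579  0.1637] [ 0.8164  0.5525 -1.0524  1.5386  0.4869  1.3378 -0.2854]
[ 299  129   52   54 2149] [324.463  155.7366] [ 0.6375 -0.0035  0.01  ]
[    0   281   640   199 64111] [322.3257 412.0738] [ 0.6362 -0.2429  0.01  ]
[  89  300   74   60 1935] [135.77   322.1287] [ 0.4715 -0.1472  0.01  ]
```

View pics/w8.png

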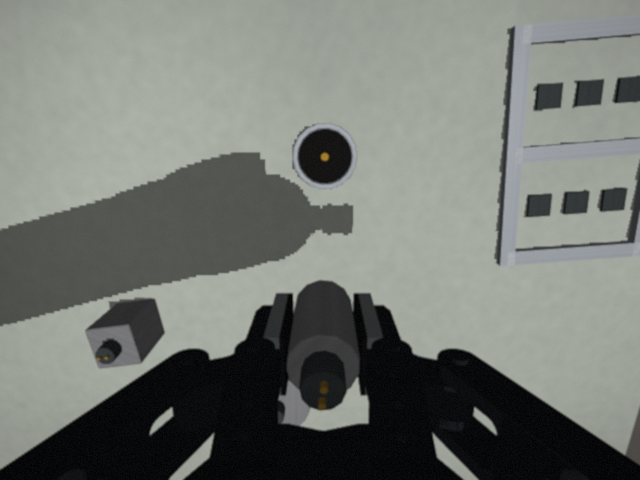

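The small housing is held upright; its seat's floor is centred at (324,156), i.e. (0.6375, -0.0037).

send_rows(
  motion=[
    [0.07, 0.002, 0, 0, 1],
    [0.16, 0.003, 0, 0, 1],
    [0.22, 0.003, 0.06, 0, 1],
    [0.22, 0.003, 0.18, 0, 1],
    [0.22, 0.003, 0.3, 0, 1],
    [0.22, 0.003, 0.4, 0, 1],
    [0.22, 0.003, 0.48, 0, 1],
    [0.22, 0.003, 0.53, 0, 1],
    [0.22, 0.003, 0.546, 0, 1],
    [0.22, 0.003, 0.55, 0, 1],
  ],
)

```text
time_s: 22.75
position: [0.6385, -0.0034, 0.0271]
tool_rot: [0.0, 0.707, 0.707, 0.0]
ft_force: [-0.1, -0.9, -1.0]
opening: 0.0246
gripper_force: 39.6
```

send_rows(
  motion=[
    [0, 0, 0.002, 0, 1],
    [0, 0, 0.004, 0, 1],
    [0, 0, 0.006, 0, 1],
    [0, 0, 0.008, 0, 1],
  ],
)

```text
time_s: 23.15
position: [0.6386, -0.0038, 0.0252]
tool_rot: [0.0, 0.707, 0.707, 0.0]
ft_force: [0.2, -0.0, -1.0]
opening: 0.0249
gripper_force: 39.6
```

send_rows(
  motion=[
    [0, 0, 0.002, 0, 1],
    [0, 0, 0.004, 0, 1],
    [0, 0, 0.004, 0, 1],
  ],
)

```text
time_s: 23.45
position: [0.6386, -0.0037, 0.025]
tool_rot: [0.0, 0.707, 0.707, -0.0]
ft_force: [-2.0, -0.2, 7.0]
opening: 0.0253
gripper_force: 40.5
```

Contact at 7 N. Release and rise.

send_rows(
  motion=[
    [0, 0, 0, 0, 0.5],
    [0, 0, 0, 0, 0.1],
    [0, 0, 0, 0, -0.4],
    [0, 0, 0, 0, -1],
    [0, 0, 0, 0, -1],
    [0, 0, 0, 0, -1],
  ],
)

```text
time_s: 24.05
position: [0.6383, -0.0037, 0.0236]
tool_rot: [-0.0, 0.707, 0.707, -0.0]
ft_force: [-0.8, 0.1, -0.6]
opening: 0.0854
gripper_force: 0.0
```

send_rows(
  motion=[
    [0, 0, -0.1, 0, -1],
    [0, 0, -0.25, 0, -1],
    [-0.1, 0, -0.4, 0, -1],
    [-0.16, 0, -0.55, 0, -1],
    [-0.2, 0, -0.7, 0, -1],
    [-0.2, 0, -0.72, 0, -1],
    [-0.2, 0, -0.72, 0, -1],
    [-0.2, 0, -0.72, 0, -1],
  ],
)

```text
time_s: 24.85
position: [0.6376, -0.0533, 0.2025]
tool_rot: [-0.001, 0.707, 0.707, -0.001]
ft_force: [-0.8, -0.2, -0.4]
opening: 0.0856
gripper_force: 0.0
```

```bash
python3 - <<'E'
from h import *
im,K,T=snap("wrist","w9");print(state()["position"])
cv2.imwrite("pics/w9c.png",cv2.resize(im[60:260,200:460],None,fx=3,fy=3))
E
```

```text
[ 0.63738119 -0.05319954  0.2020987 ]
```

View pics/w9c.png

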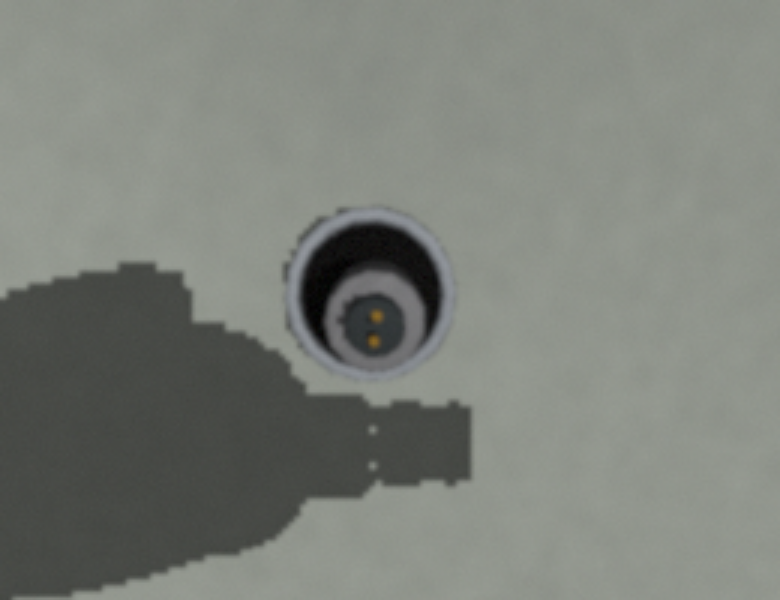

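The small housing stands upright in its dish: rim centred at crop (370,294), body at (376,321). Checking the centring, then handing in.

```bash
python3 - <<'E'
from h import *
im,K,T=load("w9");a=onz(323.3,158,.013,K,T);b=onz(325.3,167,.058,K,T);d=np.hypot(*(a-b)[:2]);print(a,b,d)
if d<.007: print(ticket.job_done())
E
```

```text
[ 0.63774792 -0.00354832  0.013     ] [ 0.63928904 -0.00668798  0.058     ] 0.0034975037276849296
the job is handed in; nothing more can be done
None
```

All three round housings are standing released in their own seats (placed large, medium, small), measured about 5, 2 and 3.5 mm off centre (limit 9.5 mm), and the job is handed in; I saw no contact with the other parts but did not re-measure their positions.

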